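# Latch the test-bay gate

## Robot

A 6-joint arm with a two-finger parallel gripper is mounted at the origin on the work surface. World frame = base frame: x ahead of the robot, y to its left, z up, the work surface at z = 0. Lengths are in mm, angles in rad, forces in N, time in s.
With the tool pointing down it reaches from about 275 to 725 mm from the base axis. Payload 5.6 kg.
Tool frame: the origin (TCP) lies on the centre line of the jaws, within the pads' length; the fingertips stand r.nose_length ahead of it and the grasp point (between the pads) lies 2 mm behind it (r.nose_length is the distance from the TCP to the fingertips, in mm); z points along the fingers, y is the direction in which the jaws open and shut (so a half turn about z gives the same grasp; the last joint's range is limited). The gripper opens to 85 mm and grips with 20 to 120 N. Pads are 22 mm wide; open, the fingers measure 114 mm over their backs; the gripper's body (76 mm by 85 mm) begins 54 mm behind the grasp point. The pads swing forward as they close: fully open they stand 13 mm farther back than shut.
Start: joints at [1.499, 0.255, 0.108, 0, -1.424, -0.285], TCP at [192.075, 515.364, 248.283] pointing down, gripper open.
Joint ranges: [-2.95, 2.95], [-1.21, 1.97], [-1.09, 1.5], [-2.87, 1.71], [-2.94, -0.07], [-3.05, 3.05]. Speed limits (rad/s): [2.57, 2.57, 3.14, 3.14, 3.14, 3.14].

## Interface

Orientations are given as a rotation vector (axis times angle).
In Python, from rig import r gives the robot as it stands.
- The arm moves only by the tool play_rows, never from a script. Its argument "deltas" is a list of rows, each an object of numbers: "claw": the gripper command: -1 is fully open, 1 is shut, values between are in proportion; "tx", "ty", "tz": the shift along the tool's x, y, z in m; "wx", "wy", "wz": the turn, a rotation vector about the tool's x, y, z in degrees. A call has 1 to 20 rows; each row is the pose to reach, as a shift and turn from the pose commanded when the call began, along the tool's axes at that moment; what a row does not reach only later rows make up. A row lasts 1/12 s, in which the tool goes at most 41.7 mm and 7.16 degrees, less where a joint would pass 70% of its speed; a pose out of reach is approached as far as the arm can. A call with a gripper value outside its range is refused whole. The fingers move at their own pace and stop on an object; "grip_force" is the grip in N (left out, the last holds). Time passes only in rows, so rows that repeat a pose let the fingers close. It gives the time, the measured TCP pose, the force and the opening at its end, in the units of the state.
- r.sense(): the state, without advancing time (a new reading comes with each control period).
- r.camera(name): name is "scene" or "top" or "wrist"; returns the picture (400x640x3 uint8, red, green, blue); there is no depth.
- r.get_calibration(name): a dict with "intrinsics" (3x3 intrinsics, pixels), "k1" (the pictures are not rectified: a ray, as slopes to the right and down, at radius r is drawn at 1 + k1 r^2 times it, then the intrinsics apply), "R" (3x3) and "t" (3): a world point X has camera coordinates R X + t. Camera axes: x right, y down, z forward; pixel columns grow to the right and rows downward; lengths in mm; the calibration is good to about 2 mm. A picture is of the moment at which its call begins: read the wrist's pose just before it. get_calibration takes no time and is no camera call; for the wrist camera it gives the pose at the moment of the call.
- r.close_job(): hands the job in, once; it reports no verdict.
Trained networks look in the newest picture that a camera, given by its name, has taken for a name from the list of things; names that differ only in an ending like _2 or _b are one class to them, and where a whole thing is asked for, a point or a joint stands for the part that bears it (a point fixed in the world has none). Each returns a list of dicts, best first, with "confidence" (0 to 1); they miss things now and then, are a little off and sometimes report something else, mostly with a low value. They report only what shows in the picture. A call takes as long as a camera call.
- r.masks_of(camera, target): "pixels" (400x640 bool, what is visible of it) and "position" ([column, row] in pixels, amid what is visible of it).
The state is a dict: "clock": time; "q": joint angles; "dq": joint speeds; "effort": joint torques, N m; "tool_pos": TCP position; "ee_rot": TCP orientation; "ft_force": force on the tool from outside, world axes, zero at the start; "ft_torque": the same for the moment, N m; "grip_width": opening from 0.0 (shut) to 1.0 (fully open).
Only numpy, scipy, OpenCV 4.12 (cv2) and the standard library are available. Lean on these libraries where they do the work, as an engineer would, in place of code of your own. Each camera call takes 0.05 s, during which the arm holds its last target. There are 200 camera calls.

## Task

Shut the yellow guard gate of the cylinder-head test bay and latch it: lift the latch bar by its red thumb tab, swing the gate home with the bar over the brass striker nose, and let the bar drop fully down into the catch behind it so that the gate stays shut. Do it gently, feeling for the back of the catch rather than ramming the brass keeper, and leave the other things on the bench where they are.

Things in the scene. Friction and masses are not known exactly. Their poses are not given: they have to be found in the camera images.
- bay: pressure-test bay fixed to the bench: steel floor plate 270 x 370, 10 thick, green posts and low walls, an aluminium cylinder head (top 75 above the bench) inside. Origin at bench level in the gate's opening, midway across; x points into the bay (away from the robot), y to its left, z up. Place and yaw vary.
- gate (a joint): yellow barred gate, 217 wide, 16 thick, top edge 142 above the bench. Radians: 0 is nominally shut (along the bay's y axis), positive is ajar, its latch end swung towards the robot (bay -x); travel -0.10 to 0.6. A spring hinge pushes it ajar (rest at 0.32, 3 N m per rad, 0.35 N m friction): it springs open unless held or latched.
- gate_hinge (a point): the gate's vertical hinge axis, at bay x 0, y +135, height 2 mm. Its axes turn with the gate: y from the latch end towards the hinge, z up.
- bar (a joint): steel latch bar, 8 thick, 16 tall, 225 long, about 160 g, on the robot's side of the gate; its free end reaches 280 from the hinge axis, past the gate's end. Radians: 0 is level and fully down on its own stop, to which it falls by its weight when let go; positive is lifted; travel 0 to 0.3.
- bar_pivot (a point): the bar's pivot, a level axis square to the gate: 70 from the hinge axis along the gate, 137 above the bench, in the bar's centre plane, which lies 16 before the gate's mid plane. Its frame turns with gate and bar: x square to the gate, away from the robot; y along the bar towards the hinge.
- tab (a point): gripping point on the red thumb tab standing up from the bar: a plate 10 thick (x of this frame, square to the gate), 24 wide, its top 22 above this point; this point is 55 above the gate's top edge. With the bar down it lies 190 from the hinge axis along the gate (120 from the bar's pivot, 60 above it), 197 above the bench. Its frame turns with gate and bar.
- keeper: dark bracket on the post beside the gate's free end; origin at bay x -16, y -120, 110 above the bench, axes as the bay's. A rigid brass jaw is clamped on it in slotted holes, shifted by anything up to 18 mm forwards or backwards along bay x; this shift is NOT measured. Its thin bracket must not be loaded with more than 12 N. 10 mm of shift alters the latched gate angle by 0.04 rad.
- catch (a point): slot floor of the brass jaw, IF unshifted, 15 above the keeper's origin. Jaw, 22 wide, from the robot side: blunt nose (striker) 18 thick, top 18 above this point; slot (catch) 12 wide; back plate 8 thick, top 65 above this point, higher than the bar can be lifted. The lowered bar's bottom is 4 above this point; it clears the nose when lifted 0.085 rad. Unshifted, the bar is mid slot at gate 0.
- plug_a: spark plug, 68 long, white ceramic, lying on the bench in front of the bay; a bystander (mm; origin on its underside)
- plug_b: spark plug, 68 long, lying on the bay's floor plate behind the gate; a bystander (mm; origin on its underside)
- seat_ring: steel valve-seat ring, 40 across, 10 high, on the bay's floor plate behind the gate; a bystander (mm; origin on its underside)
- gauge: green bore gauge, 68 wide round dial with a black rod, 215 long, 36 high, lying on the bench; a bystander (mm; origin on its underside)
- spray: spray can, 56 across, 170 tall, standing on the bench to the left of the bay; a bystander (mm; origin on its underside)
- spanner: steel spanner lying on the bench at the right front; a bystander (mm; origin on its underside)
- parallel: dark steel block 50 x 120 x 45 high, on the bench to the right of the bay; a bystander (mm; origin on its underside)

How it is judged (in metres and radians):
On the way:
1. the bar is lifted while the gate is still ajar (value of joint bar above 0.06 rad and value of joint gate above 0.035 rad), for 0.1 s.
At the end, for the whole second after the job is handed in: the gate is shut (gate joint below 0.09 rad) and still, the latch bar is fully down in the catch (bar joint below 0.03 rad) and holds it, and the gripper has let go (value of joint gate below 0.09 rad and value of joint bar below 0.03 rad and velocity of joint gate below 0.05 rad/s); the robot touches nothing.
It fails at once if the brass keeper is loaded with more than 12 N by the bar or the robot (contact force between keeper and anything else above 12 N).
It fails at once if a bystander is moved by more than 30 mm (distance of any of plug_a, plug_b, seat_ring, gauge, spray, spanner, parallel from where it was at the start of the episode above 0.03 m).
It also fails if it takes over 51 s, if anything falls off the work surface, if the arm or the gripper's body presses on something with over 40 N, if the wrist force passes 120 N, or if a joint passes its speed limit or range.

## Working session

There is one attempt and no reset: what is moved stays moved. The work goes in short steps, Python scripts to look and compute and a tool call to move; the robot and the scene stay as the last step left them, time stands still between calls to the robot, and variables do not carry over. Pictures are saved under pics/ and viewed, about 8 in all and at most 12, crops included, and the job is handed in when it is done.

Besides the shell and the picture viewer there is one more tool, called by a JSON object that holds its "fn" and its "kwargs", one argument or row to a line. play_rows: Moves the arm, as the interface text tells. Its arguments: {"type":"object","properties":{"deltas":{"type":"array"},"grip_force":{"type":"number"}},"required":["deltas"]}

```bash
mkdir -p pics; ls; python3 - <<'E'
from rig import r
import cv2,numpy as np
s=r.sense(); print(s['clock'],s['tool_pos'],s['ee_rot'],s['ft_force'],r.nose_length)
for c in ['scene','top']:
    im=r.camera(c); cv2.imwrite(f'pics/{c}0.png',im[:,:,::-1])
    k=r.get_calibration(c); print(c,np.round(np.array(k['intrinsics']),1).tolist(),k['k1'],np.round(k['R'],4).tolist(),np.round(k['t'],1).tolist())
    for n in ['gate','bar','tab','keeper','bay']:
        for d in r.masks_of(c,n)[:2]: print(c,n,round(d['confidence'],2),np.round(d['position']),d['pixels'].sum())
E
```

```text
pics
0.0 [191.90917792 514.92858306 247.37970295] [ 3.08982140e+00 -5.57302156e-01 -4.08197986e-04] [ 0.51470218  1.20744673 -0.3433295 ] 17.0
scene [[409.8, 0.0, 321.5], [0.0, 409.8, 203.3], [0.0, 0.0, 1.0]] -0.04392299600751897 [[-0.7233, 0.6903, -0.0153], [0.5584, 0.5717, -0.6012], [-0.4063, -0.4434, -0.799]] [379.2, -174.1, 1599.5]
scene gate 0.76 [333. 231.] 1249
scene bar 0.6 [328. 206.] 320
scene tab 0.7 [327. 204.] 294
scene keeper 0.54 [292. 205.] 406
scene bay 0.75 [292. 268.] 11379
top [[416.7, 0.0, 319.0], [0.0, 416.7, 201.3], [0.0, 0.0, 1.0]] 0.035417305146972666 [[-0.0138, -0.9996, 0.0241], [-0.9982, 0.0123, -0.0594], [0.0591, -0.0249, -0.9979]] [-24.5, 491.5, 1216.4]
top gate 0.89 [290. 187.] 876
top bar 0.56 [315. 199.] 236
top tab 0.63 [306. 197.] 372
top tab 0.5 [289. 187.] 920
top keeper 0.68 [344. 173.] 456
top bay 0.66 [302. 138.] 12486
```

```bash
python3 - <<'E'
import cv2,numpy as np
a=cv2.imread('pics/top0.png')[60:260,180:420]; cv2.imwrite('pics/topc.png',cv2.resize(a,None,fx=3,fy=3,interpolation=2)[:600,:720])
E
```

```text
(no output)
```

View pics/topc.png

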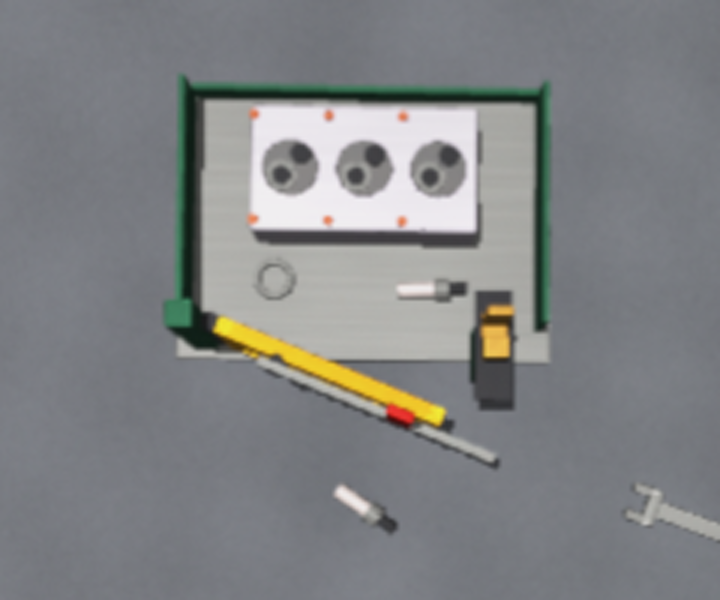

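View pics/scene0.png

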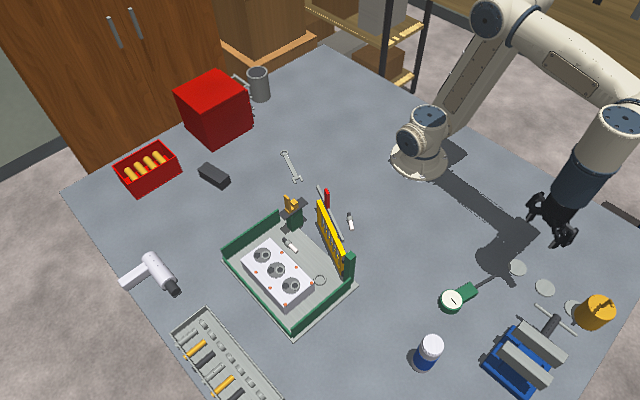

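```bash
cat > h.py <<'E'
import numpy as np,cv2
from rig import r
def ray(c,uv,z,k=None):
    k=k or r.get_calibration(c);K=np.array(k['intrinsics']);R=np.array(k['R']);t=np.array(k['t']).ravel()
    d=np.array([(uv[0]-K[0,2])/K[0,0],(uv[1]-K[1,2])/K[1,1]]);s=d.copy()
    for _ in range(10): s=d/(1+k['k1']*(s@s))
    C=-R.T@t; v=R.T@np.array([s[0],s[1],1]); return C+v*(z-C[2])/v[2]
def proj(c,X,k=None):
    k=k or r.get_calibration(c);K=np.array(k['intrinsics']);p=np.array(k['R'])@X+np.array(k['t']).ravel()
    s=p[:2]/p[2]; s=s*(1+k['k1']*(s@s)); return K[0,0]*s[0]+K[0,2],K[1,1]*s[1]+K[1,2]
E
python3 - <<'E'
from h import *
f=lambda x,y,z,n: print(n,np.round(ray('top',(180+(x-1)/3,60+(y-1)/3),z),1))
f(177,357,10,'plateFL');f(550,361,10,'plateFR');f(217,319,142,'gate hinge-back top');f(445,411,142,'gate end back');f(439,424,142,'gate end front')
f(400,415,219,'tab top?');f(495,460,145,'bar end');f(265,360,145,'bar start')
f(483,328,143,'nose back L');f(484,357,143,'nose frontL');f(509,355,143,'nose frontR');f(487,308,190,'bp');f(513,306,190,'bp back R');f(513,317,190,'bp front R')
f(479,404,110,'bracket frontL');f(514,407,110,'bracket frontR');f(180,80,60,'wall');f(549,85,60,'wallR')
E
```

```text
plateFL [561.4 205.9  10. ]
plateFR [ 553.4 -163.    10. ]
gate hinge-back top [579.5 148.7 142. ]
gate end back [495.6 -51.6 142. ]
gate end front [484.2 -46.2 142. ]
tab top? [487.4 -11.  219. ]
bar end [451.6 -94.9 145. ]
bar start [542.3 106.4 145. ]
nose back L [568.9 -86.4 143. ]
nose frontL [543.1 -86.9 143. ]
nose frontR [ 544.6 -109.1  143. ]
bp [579.6 -86.4 190. ]
bp back R [ 581.1 -108.6  190. ]
bp front R [ 571.6 -108.5  190. ]
bracket frontL [503.9 -84.2 110. ]
bracket frontR [ 500.7 -116.1  110. ]
wall [821.7 193.5  60. ]
wallR [ 815.1 -160.5   60. ]
```

The top view shows the gate ajar by about 0.39 rad. The red tab is at crop (400,415), and the brass jaw's nose and back plate are at about (496,343) and (500,312). I'll go above the tab and look from close by.

{"fn": "play_rows", "kwargs": {
  "deltas": [
    {"tz":-0.04,"claw":-1},
    {"tx":0.44,"ty":0.406,"tz":-0.082,"wz":93,"claw":-1},
    {"tx":0.44,"ty":0.406,"tz":-0.082,"wz":93,"claw":-1},
    {"tx":0.44,"ty":0.406,"tz":-0.082,"wz":93,"claw":-1},
    {"tx":0.44,"ty":0.406,"tz":-0.082,"wz":93,"claw":-1},
    {"tx":0.44,"ty":0.406,"tz":-0.082,"wz":93,"claw":-1},
    {"tx":0.44,"ty":0.406,"tz":-0.082,"wz":93,"claw":-1},
    {"tx":0.44,"ty":0.406,"tz":-0.082,"wz":93,"claw":-1},
    {"tx":0.44,"ty":0.406,"tz":-0.082,"wz":93,"claw":-1},
    {"tx":0.44,"ty":0.406,"tz":-0.082,"wz":93,"claw":-1},
    {"tx":0.44,"ty":0.406,"tz":-0.082,"wz":93,"claw":-1},
    {"tx":0.44,"ty":0.406,"tz":-0.082,"wz":93,"claw":-1},
    {"tx":0.44,"ty":0.406,"tz":-0.082,"wz":93,"claw":-1},
    {"tx":0.44,"ty":0.406,"tz":-0.082,"wz":93,"claw":-1},
    {"tx":0.44,"ty":0.406,"tz":-0.082,"wz":93,"claw":-1},
    {"tx":0.44,"ty":0.406,"tz":-0.082,"wz":93,"claw":-1},
    {"tx":0.44,"ty":0.406,"tz":-0.082,"wz":93,"claw":-1},
    {"tx":0.44,"ty":0.406,"tz":-0.082,"wz":93,"claw":-1},
    {"tx":0.44,"ty":0.406,"tz":-0.082,"wz":93,"claw":-1},
    {"tx":0.44,"ty":0.406,"tz":-0.082,"wz":93,"claw":-1}
  ],
  "grip_force": 30
}}

```text
$.deltas[0]: bad value
```

```bash
python3 - <<'E'
from h import *
s=r.sense(); print(s['clock'],s['tool_pos'],s['ee_rot'],s['q'],s['ft_force'])
k=r.get_calibration('wrist'); im=r.camera('wrist'); cv2.imwrite('pics/w1.png',im[:,:,::-1])
np.save('k1.npy',k,allow_pickle=True)
for n in ['tab','keeper','bar']:
    for d in r.masks_of('wrist',n)[:1]: print(n,d['confidence'],d['position'])
E
```

```text
0.6 [192.06202048 515.34904718 248.27830149] [ 3.09170724e+00 -5.57498059e-01 -4.63168648e-05] [ 1.49860252e+00  2.55081182e-01  1.08175094e-01 -3.21404750e-05
 -1.42391032e+00 -2.84608124e-01] [ 0.0548066  -0.05154595  0.27904675]
```

View pics/w1.png

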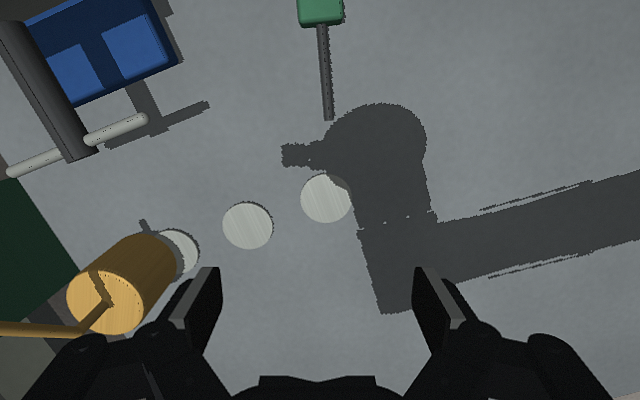

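The call was refused, so the wrist picture shows only the start place. I'll give all fields.

{"fn": "play_rows", "kwargs": {
  "deltas": [
    {"tx":0,"ty":0,"tz":-0.04,"wx":0,"wy":0,"wz":0,"claw":-1},
    {"tx":0.44,"ty":0.406,"tz":-0.082,"wx":0,"wy":0,"wz":93,"claw":-1},
    {"tx":0.44,"ty":0.406,"tz":-0.082,"wx":0,"wy":0,"wz":93,"claw":-1},
    {"tx":0.44,"ty":0.406,"tz":-0.082,"wx":0,"wy":0,"wz":93,"claw":-1},
    {"tx":0.44,"ty":0.406,"tz":-0.082,"wx":0,"wy":0,"wz":93,"claw":-1},
    {"tx":0.44,"ty":0.406,"tz":-0.082,"wx":0,"wy":0,"wz":93,"claw":-1},
    {"tx":0.44,"ty":0.406,"tz":-0.082,"wx":0,"wy":0,"wz":93,"claw":-1},
    {"tx":0.44,"ty":0.406,"tz":-0.082,"wx":0,"wy":0,"wz":93,"claw":-1},
    {"tx":0.44,"ty":0.406,"tz":-0.082,"wx":0,"wy":0,"wz":93,"claw":-1},
    {"tx":0.44,"ty":0.406,"tz":-0.082,"wx":0,"wy":0,"wz":93,"claw":-1},
    {"tx":0.44,"ty":0.406,"tz":-0.082,"wx":0,"wy":0,"wz":93,"claw":-1},
    {"tx":0.44,"ty":0.406,"tz":-0.082,"wx":0,"wy":0,"wz":93,"claw":-1},
    {"tx":0.44,"ty":0.406,"tz":-0.082,"wx":0,"wy":0,"wz":93,"claw":-1},
    {"tx":0.44,"ty":0.406,"tz":-0.082,"wx":0,"wy":0,"wz":93,"claw":-1},
    {"tx":0.44,"ty":0.406,"tz":-0.082,"wx":0,"wy":0,"wz":93,"claw":-1},
    {"tx":0.44,"ty":0.406,"tz":-0.082,"wx":0,"wy":0,"wz":93,"claw":-1},
    {"tx":0.44,"ty":0.406,"tz":-0.082,"wx":0,"wy":0,"wz":93,"claw":-1},
    {"tx":0.44,"ty":0.406,"tz":-0.082,"wx":0,"wy":0,"wz":93,"claw":-1},
    {"tx":0.44,"ty":0.406,"tz":-0.082,"wx":0,"wy":0,"wz":93,"claw":-1},
    {"tx":0.44,"ty":0.406,"tz":-0.082,"wx":0,"wy":0,"wz":93,"claw":-1}
  ],
  "grip_force": 30
}}

```text
clock: 2.47
tool_pos: [462.3, -18.0, 330.4]
ee_rot: [-1.725, 2.625, 0.0]
ft_force: [-0.2, 0.1, -0.4]
grip_width: 1.003
```

```bash
python3 - <<'E'
from h import *
s=r.sense(); print(s['clock'],s['tool_pos'],s['ee_rot'],s['q'],s['ft_force'])
k=r.get_calibration('wrist'); im=r.camera('wrist'); cv2.imwrite('pics/w2.png',im[:,:,::-1])
np.save('k2.npy',k,allow_pickle=True)
for n in ['tab','keeper','bar']:
    for d in r.masks_of('wrist',n)[:1]: print(n,d['confidence'],d['position'])
E
```

```text
2.4667 [462.25640446 -18.0104687  330.37507399] [-1.72525345e+00  2.62509642e+00  1.94767677e-04] [ 3.01184605e-01  6.78231807e-02  8.72955088e-02 -2.06093653e-04
 -1.59000107e+00 -7.09123405e-01] [-0.18624466  0.05577458 -0.43111727]
tab 0.63 [294.9, 206.8]
keeper 0.17 [188.6, 211.3]
bar 0.94 [296.8, 205.5]
```

View pics/w2.png

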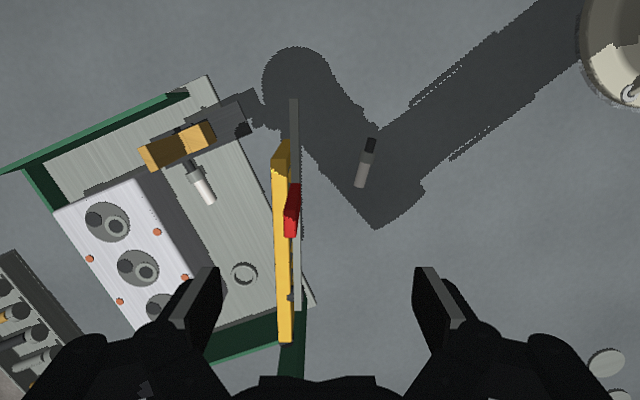

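```bash
python3 - <<'E'
from h import *
im=cv2.imread('pics/w2.png'); cv2.imwrite('pics/w2c.png',cv2.resize(im[80:250,120:320],None,fx=3.5,fy=3.5,interpolation=2))
k=np.load('k2.npy',allow_pickle=True).item()
print(np.round(k['R'],3),k['t'],-np.array(k['R']).T@np.array(k['t']).ravel())
E
```

```text
[[-0.918  0.397 -0.   ]
 [ 0.375  0.868  0.326]
 [ 0.13   0.299 -0.945]] [ 431.79815868 -226.58379114  405.12480684] [428.67196469 -96.23313691 457.05087617]
```

View pics/w2c.png

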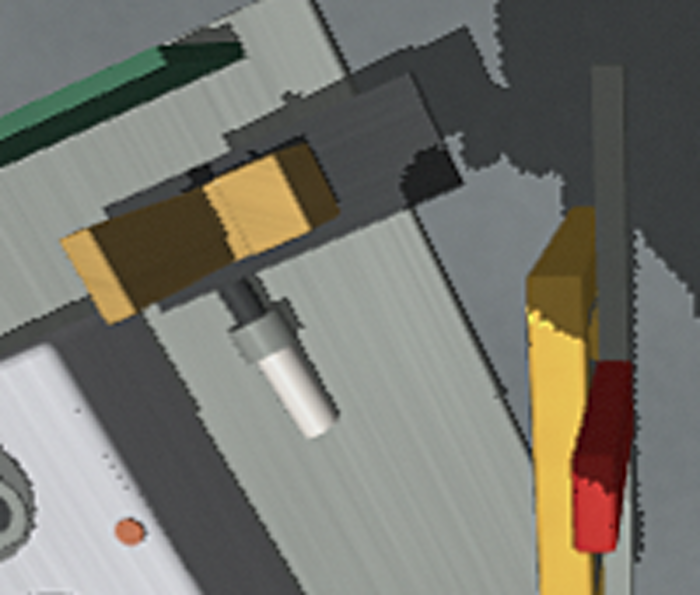

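```bash
python3 - <<'E'
from h import *
from scipy.optimize import least_squares
k=np.load('k2.npy',allow_pickle=True).item()
px=lambda x,y:(120+x/3.5-.4,80+y/3.5-.4)
f=lambda x,y,z,n: print(n,np.round(ray('w',px(x,y),z,k),1))
for q in [(275,155),(310,235),(205,187),(245,262)]: f(*q,143,'nose')
for q in [(60,240),(95,228),(108,325),(138,310)]: f(*q,190,'bp')
f(593,66,145,'barend L');f(624,66,145,'barend R');f(577,550,219,'tab LB');f(613,550,219,'tab RB')
f(529,277,142,'gate end L'); f(582,277,142,'gate end R')
print('barstart',ray('w',(294,311),145,k),ray('w',(301,311),145,k))
# refine hinge, angle
def G(p,u,n,z):
    a=p[2]; d=np.array([-np.sin(a),-np.cos(a)]); m=np.array([-np.cos(a),np.sin(a)])
    return np.r_[p[:2]+u*d+n*m,z]
obs=[((593,66),280,12,145),((624,66),280,20,145),((577,550),178,11,219),((613,550),178,21,219)]
res=lambda p:np.ravel([np.array(proj('w',G(p,u,n,z),k))-px(*q) for q,u,n,z in obs])
s=least_squares(res,[578,155,.41]); print(s.x,s.fun.round(1))
p=s.x;print('tab pt',G(p,190,16,197))
for u in(178,202):
  for n in(11,21):print([round(float(v),0) for v in (np.array(proj('w',G(p,u,n,219),k))-[120,80])*3.5])
E
```

```text
nose [ 542.4 -108.2  143. ]
nose [544.4 -86.1 143. ]
nose [ 563.7 -108.4  143. ]
nose [564.2 -86.7 143. ]
bp [ 580.3 -109.4  190. ]
bp [ 571.4 -108.6  190. ]
bp [581.1 -88.  190. ]
bp [572.6 -88.2 190. ]
barend L [456.1 -95.3 145. ]
barend R [448.9 -92.2 145. ]
tab LB [496.5  -3.2 219. ]
tab RB [489.1   0.  219. ]
gate end L [495.6 -52.3 142. ]
gate end R [482.4 -46.5 142. ]
barstart [546.56422489 112.14416398 145.        ] [539.41776745 115.23197668 145.        ]
[5.79164312e+02 1.55699207e+02 4.12638603e-01] [-0.1 -0.8  0.1 -0.8 -1.3  0.8  1.3  0.9]
tab pt [488.31196581 -11.93686015 197.        ]
[571.0, 551.0]
[616.0, 552.0]
[568.0, 451.0]
[614.0, 451.0]
```

The jaw is well located: nose front at x≈543.5, slot about 561–572, at y≈-98. That puts the latched gate at world angle ≈-0.013, down from 0.413 now. Next I'll descend on the tab.

{"fn": "play_rows", "kwargs": {
  "deltas": [
    {"tx":-0.016,"ty":-0.0214,"tz":0.03,"wx":0,"wy":0,"wz":0,"claw":-1},
    {"tx":-0.016,"ty":-0.0214,"tz":0.055,"wx":0,"wy":0,"wz":0,"claw":-1},
    {"tx":-0.016,"ty":-0.0214,"tz":0.08,"wx":0,"wy":0,"wz":0,"claw":-1},
    {"tx":-0.016,"ty":-0.0214,"tz":0.105,"wx":0,"wy":0,"wz":0,"claw":-1},
    {"tx":-0.016,"ty":-0.0214,"tz":0.125,"wx":0,"wy":0,"wz":0,"claw":-1},
    {"tx":-0.016,"ty":-0.0214,"tz":0.135,"wx":0,"wy":0,"wz":0,"claw":-1},
    {"tx":-0.016,"ty":-0.0214,"tz":0.135,"wx":0,"wy":0,"wz":0,"claw":-1}
  ],
  "grip_force": 30
}}

```text
clock: 3.25
tool_pos: [487.2, -12.4, 193.3]
ee_rot: [1.722, -2.623, -0.003]
ft_force: [-0.9, -0.2, 0.9]
grip_width: 0.998
```

{"fn": "play_rows", "kwargs": {
  "deltas": [
    {"tx":0,"ty":0,"tz":0,"wx":0,"wy":0,"wz":0,"claw":0.5},
    {"tx":0,"ty":0,"tz":0,"wx":0,"wy":0,"wz":0,"claw":0.5},
    {"tx":0,"ty":0,"tz":0,"wx":0,"wy":0,"wz":0,"claw":0.5},
    {"tx":0,"ty":0,"tz":0,"wx":0,"wy":0,"wz":0,"claw":0.5},
    {"tx":0,"ty":0,"tz":0,"wx":0,"wy":0,"wz":0,"claw":0.5},
    {"tx":0,"ty":0,"tz":0,"wx":0,"wy":0,"wz":0,"claw":1},
    {"tx":0,"ty":0,"tz":0,"wx":0,"wy":0,"wz":0,"claw":1},
    {"tx":0,"ty":0,"tz":0,"wx":0,"wy":0,"wz":0,"claw":1},
    {"tx":0,"ty":0,"tz":0,"wx":0,"wy":0,"wz":0,"claw":1},
    {"tx":0,"ty":0,"tz":0,"wx":0,"wy":0,"wz":0,"claw":1}
  ],
  "grip_force": 30
}}

```text
clock: 4.08
tool_pos: [488.7, -12.6, 195.7]
ee_rot: [-1.724, 2.626, -0.001]
ft_force: [-1.1, -0.2, 3.9]
grip_width: 0.11
```

```bash
cat > plan.py <<'E'
import numpy as np,json
from scipy.spatial.transform import Rotation as Ro
H=np.array([579.2,155.7]);Z=58.7
def P(a,t,push=0):
    d=np.array([-np.sin(a),-np.cos(a),0]);m=np.array([-np.cos(a),np.sin(a),0]);z=np.array([0,0,1.])
    p=np.r_[H,137]+16*m+70*d+d*(120*np.cos(t)-Z*np.sin(t))+z*(120*np.sin(t)+Z*np.cos(t))
    x=d*np.cos(t)+z*np.sin(t); zz=-(z*np.cos(t)-d*np.sin(t)); return p,np.c_[x,np.cross(zz,x),zz]
def rows(s,l,claw=1):
    p0,R0=P(*s);o=[]
    for q in l:
        p,R=P(*q);t=R0.T@(p-p0)/1000;w=np.degrees(Ro.from_matrix(R0.T@R).as_rotvec())
        o.append(dict(tx=round(t[0],4),ty=round(t[1],4),tz=round(t[2],4),wx=round(w[0],2),wy=round(w[1],2),wz=round(w[2],2),claw=claw))
    print(json.dumps(o))
E
python3 - <<'E'
from plan import *
a0=.4126
rows((a0,0),[(a0,t) for t in np.r_[.02:.14:7j,.14,.14]])
rows((a0,.14),[(a,.14) for a in np.r_[np.linspace(.39,.05,17),.05,.05]])
E
```

```text
[{"tx": -0.0012, "ty": -0.0, "tz": -0.0024, "wx": -0.0, "wy": 1.15, "wz": -0.0, "claw": 1}, {"tx": -0.0024, "ty": 0.0, "tz": -0.0048, "wx": 0.0, "wy": 2.29, "wz": 0.0, "claw": 1}, {"tx": -0.0037, "ty": -0.0, "tz": -0.0071, "wx": 0.0, "wy": 3.44, "wz": -0.0, "claw": 1}, {"tx": -0.0051, "ty": -0.0, "tz": -0.0094, "wx": 0.0, "wy": 4.58, "wz": 0.0, "claw": 1}, {"tx": -0.0065, "ty": -0.0, "tz": -0.0117, "wx": -0.0, "wy": 5.73, "wz": -0.0, "claw": 1}, {"tx": -0.0079, "ty": 0.0, "tz": -0.0139, "wx": -0.0, "wy": 6.88, "wz": -0.0, "claw": 1}, {"tx": -0.0094, "ty": -0.0, "tz": -0.0162, "wx": -0.0, "wy": 8.02, "wz": 0.0, "claw": 1}, {"tx": -0.0094, "ty": -0.0, "tz": -0.0162, "wx": -0.0, "wy": 8.02, "wz": 0.0, "claw": 1}, {"tx": -0.0094, "ty": -0.0, "tz": -0.0162, "wx": -0.0, "wy": 8.02, "wz": 0.0, "claw": 1}]
[{"tx": 0.0003, "ty": -0.0041, "tz": 0.0, "wx": 0.18, "wy": 0.0, "wz": -1.28, "claw": 1}, {"tx": 0.0005, "ty": -0.0079, "tz": 0.0001, "wx": 0.35, "wy": 0.0, "wz": -2.49, "claw": 1}, {"tx": 0.0007, "ty": -0.0118, "tz": 0.0001, "wx": 0.52, "wy": 0.0, "wz": -3.69, "claw": 1}, {"tx": 0.0007, "
[... 773 characters left out ...]
2.05, "wy": 0.0, "wz": -14.54, "claw": 1}, {"tx": -0.0025, "ty": -0.0501, "tz": -0.0004, "wx": 2.22, "wy": 0.0, "wz": -15.75, "claw": 1}, {"tx": -0.0033, "ty": -0.0539, "tz": -0.0005, "wx": 2.39, "wy": 0.0, "wz": -16.96, "claw": 1}, {"tx": -0.0041, "ty": -0.0577, "tz": -0.0006, "wx": 2.56, "wy": 0.0, "wz": -18.16, "claw": 1}, {"tx": -0.005, "ty": -0.0614, "tz": -0.0007, "wx": 2.73, "wy": 0.0, "wz": -19.37, "claw": 1}, {"tx": -0.006, "ty": -0.0651, "tz": -0.0008, "wx": 2.9, "wy": 0.0, "wz": -20.57, "claw": 1}, {"tx": -0.006, "ty": -0.0651, "tz": -0.0008, "wx": 2.9, "wy": 0.0, "wz": -20.57, "claw": 1}, {"tx": -0.006, "ty": -0.0651, "tz": -0.0008, "wx": 2.9, "wy": 0.0, "wz": -20.57, "claw": 1}]
```

{"fn": "play_rows", "kwargs": {
  "deltas": [
    {"tx":-0.0012,"ty":0,"tz":-0.0024,"wx":0,"wy":1.15,"wz":0,"claw":1},
    {"tx":-0.0024,"ty":0,"tz":-0.0048,"wx":0,"wy":2.3,"wz":0,"claw":1},
    {"tx":-0.0037,"ty":0,"tz":-0.0071,"wx":0,"wy":3.44,"wz":0,"claw":1},
    {"tx":-0.0051,"ty":0,"tz":-0.0094,"wx":0,"wy":4.58,"wz":0,"claw":1},
    {"tx":-0.0065,"ty":0,"tz":-0.0117,"wx":0,"wy":5.73,"wz":0,"claw":1},
    {"tx":-0.0079,"ty":0,"tz":-0.0139,"wx":0,"wy":6.88,"wz":0,"claw":1},
    {"tx":-0.0094,"ty":0,"tz":-0.0162,"wx":0,"wy":8.02,"wz":0,"claw":1},
    {"tx":-0.0094,"ty":0,"tz":-0.0162,"wx":0,"wy":8.02,"wz":0,"claw":1},
    {"tx":-0.0094,"ty":0,"tz":-0.0162,"wx":0,"wy":8.02,"wz":0,"claw":1}
  ]
}}

```text
clock: 4.83
tool_pos: [492.4, -4.1, 211.9]
ee_rot: [1.658, -2.525, 0.119]
ft_force: [-2.0, -3.1, 4.6]
grip_width: 0.116
```

{"fn": "play_rows", "kwargs": {
  "deltas": [
    {"tx":0.0003,"ty":-0.0041,"tz":0,"wx":0.18,"wy":0,"wz":-1.28,"claw":1},
    {"tx":0.0005,"ty":-0.0079,"tz":0,"wx":0.35,"wy":0,"wz":-2.5,"claw":1},
    {"tx":0.0007,"ty":-0.0118,"tz":0,"wx":0.52,"wy":0,"wz":-3.7,"claw":1},
    {"tx":0.0007,"ty":-0.0156,"tz":0,"wx":0.69,"wy":0,"wz":-4.9,"claw":1},
    {"tx":0.0007,"ty":-0.0195,"tz":0,"wx":0.86,"wy":0,"wz":-6.1,"claw":1},
    {"tx":0.0006,"ty":-0.0233,"tz":0,"wx":1.03,"wy":0,"wz":-7.3,"claw":1},
    {"tx":0.0004,"ty":-0.0272,"tz":0,"wx":1.2,"wy":0,"wz":-8.5,"claw":1},
    {"tx":0.0001,"ty":-0.031,"tz":0,"wx":1.37,"wy":0,"wz":-9.7,"claw":1},
    {"tx":-0.0003,"ty":-0.0349,"tz":0,"wx":1.54,"wy":0,"wz":-10.9,"claw":1},
    {"tx":-0.0007,"ty":-0.0387,"tz":-0.0001,"wx":1.71,"wy":0,"wz":-12.1,"claw":1},
    {"tx":-0.0012,"ty":-0.0425,"tz":-0.0002,"wx":1.88,"wy":0,"wz":-13.3,"claw":1},
    {"tx":-0.0018,"ty":-0.0463,"tz":-0.0003,"wx":2.05,"wy":0,"wz":-14.5,"claw":1},
    {"tx":-0.0025,"ty":-0.0501,"tz":-0.0004,"wx":2.22,"wy":0,"wz":-15.75,"claw":1},
    {"tx":-0.0033,"ty":-0.0539,"tz":-0.0005,"wx":2.39,"wy":0,"wz":-16.96,"claw":1},
    {"tx":-0.0041,"ty":-0.0577,"tz":-0.0006,"wx":2.56,"wy":0,"wz":-18.16,"claw":1},
    {"tx":-0.005,"ty":-0.0614,"tz":-0.0007,"wx":2.73,"wy":0,"wz":-19.37,"claw":1},
    {"tx":-0.006,"ty":-0.0651,"tz":-0.0008,"wx":2.9,"wy":0,"wz":-20.57,"claw":1},
    {"tx":-0.006,"ty":-0.0651,"tz":-0.0008,"wx":2.9,"wy":0,"wz":-20.57,"claw":1},
    {"tx":-0.006,"ty":-0.0651,"tz":-0.0008,"wx":2.9,"wy":0,"wz":-20.57,"claw":1}
  ]
}}

```text
clock: 6.42
tool_pos: [554.2, -24.7, 211.1]
ee_rot: [2.096, -2.196, 0.147]
ft_force: [-3.8, -3.4, 3.1]
grip_width: 0.111
```

```bash
python3 - <<'E'
from h import *
from plan import *
s=r.sense(); print(s['clock'],s['tool_pos'],s['ft_force'],s['ft_torque'],P(.05,.14)[0])
k=r.get_calibration('wrist'); im=r.camera('wrist'); cv2.imwrite('pics/w3.png',cv2.resize(im[40:260,90:410,::-1],None,fx=2.5,fy=2.5))
np.save('k3.npy',k,allow_pickle=True)
rows((.05,.14),[(a,.14) for a in [.04,.03,.02,.012,.006,0,0,0]])
E
```

```text
6.4167 [554.21564957 -24.71774159 211.13255191] [-3.78136654 -3.37263356  3.05891784] [-0.5810584   1.10715283 -0.17063072] [554.19202165 -23.90932562 211.87085273]
[{"tx": 0.0001, "ty": -0.0018, "tz": 0.0, "wx": 0.08, "wy": 0.0, "wz": -0.57, "claw": 1}, {"tx": 0.0003, "ty": -0.0036, "tz": 0.0, "wx": 0.16, "wy": 0.0, "wz": -1.13, "claw": 1}, {"tx": 0.0004, "ty": -0.0054, "tz": 0.0001, "wx": 0.24, "wy": 0.0, "wz": -1.7, "claw": 1}, {"tx": 0.0005, "ty": -0.0069, "tz": 0.0001, "wx": 0.3, "wy": -0.0, "wz": -2.16, "claw": 1}, {"tx": 0.0005, "ty": -0.008, "tz": 0.0001, "wx": 0.35, "wy": -0.0, "wz": -2.5, "claw": 1}, {"tx": 0.0006, "ty": -0.009, "tz": 0.0001, "wx": 0.4, "wy": 0.0, "wz": -2.84, "claw": 1}, {"tx": 0.0006, "ty": -0.009, "tz": 0.0001, "wx": 0.4, "wy": 0.0, "wz": -2.84, "claw": 1}, {"tx": 0.0006, "ty": -0.009, "tz": 0.0001, "wx": 0.4, "wy": 0.0, "wz": -2.84, "claw": 1}]
```

View pics/w3.png

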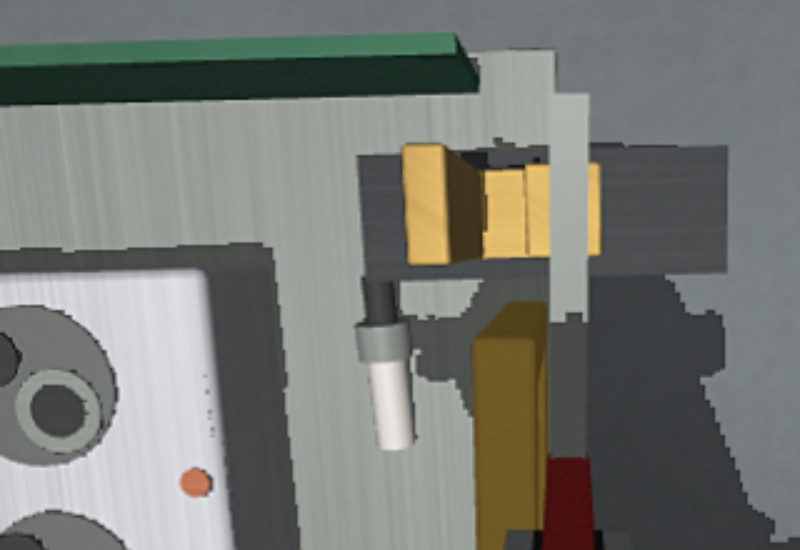

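The bar (cols 552–588) is lifted over the brass nose (526–600). The slot floor is at 484–526 and the back plate top at 403–447.

```bash
python3 - <<'E'
from h import *
from plan import *
k=np.load('k3.npy',allow_pickle=True).item()
f=lambda x,y,z,n: print(n,np.round(ray('w',(90+x/2.5-.3,40+y/2.5-.3),z,k),1))
f(600,210,143,'nose front');f(526,210,143,'nose back');f(484,210,125,'slot back');f(447,205,190,'bp front');f(403,205,190,'bp back')
f(552,210,145+25.7,'bar back');f(588,210,145+25.7,'bar front')
E
```

```text
nose front [542.9 -97.7 143. ]
nose back [560.5 -98.6 143. ]
slot back [572.3 -99.7 125. ]
bp front [572.9 -98.5 190. ]
bp back [581.  -98.9 190. ]
bar back [553.9 -97.3 170.7]
bar front [546.5 -97.  170.7]
```

{"fn": "play_rows", "kwargs": {
  "deltas": [
    {"tx":0.0001,"ty":-0.0018,"tz":0,"wx":0.08,"wy":0,"wz":-0.57,"claw":1},
    {"tx":0.0003,"ty":-0.0036,"tz":0,"wx":0.16,"wy":0,"wz":-1.13,"claw":1},
    {"tx":0.0004,"ty":-0.0054,"tz":0.0001,"wx":0.24,"wy":0,"wz":-1.7,"claw":1},
    {"tx":0.0005,"ty":-0.0069,"tz":0.0001,"wx":0.3,"wy":0,"wz":-2.16,"claw":1},
    {"tx":0.0005,"ty":-0.008,"tz":0.0001,"wx":0.35,"wy":0,"wz":-2.5,"claw":1},
    {"tx":0.0006,"ty":-0.009,"tz":0.0001,"wx":0.4,"wy":0,"wz":-2.84,"claw":1},
    {"tx":0.0006,"ty":-0.009,"tz":0.0001,"wx":0.4,"wy":0,"wz":-2.84,"claw":1},
    {"tx":0.0006,"ty":-0.009,"tz":0.0001,"wx":0.4,"wy":0,"wz":-2.84,"claw":1}
  ]
}}

```text
clock: 7.13
tool_pos: [562.5, -25.7, 211.0]
ee_rot: [2.151, -2.145, 0.149]
ft_force: [-5.9, -3.3, 3.6]
grip_width: 0.112
```

{"fn": "play_rows", "kwargs": {
  "deltas": [
    {"tx":0,"ty":-0.0005,"tz":0,"wx":0.02,"wy":0,"wz":-0.17,"claw":1},
    {"tx":0,"ty":-0.0011,"tz":0,"wx":0.05,"wy":0,"wz":-0.34,"claw":1},
    {"tx":0,"ty":-0.0016,"tz":0,"wx":0.07,"wy":0,"wz":-0.51,"claw":1},
    {"tx":0,"ty":-0.0021,"tz":0,"wx":0.09,"wy":0,"wz":-0.68,"claw":1},
    {"tx":0,"ty":-0.0021,"tz":0,"wx":0.09,"wy":0,"wz":-0.68,"claw":1}
  ]
}}

```text
clock: 7.55
tool_pos: [564.5, -25.9, 211.0]
ee_rot: [2.163, -2.132, 0.15]
ft_force: [-6.1, -2.8, 4.2]
grip_width: 0.116
```

{"fn": "play_rows", "kwargs": {
  "deltas": [
    {"tx":0,"ty":-0.0003,"tz":0,"wx":0.01,"wy":0,"wz":-0.1,"claw":1},
    {"tx":0,"ty":-0.0006,"tz":0,"wx":0.02,"wy":0,"wz":-0.2,"claw":1},
    {"tx":0,"ty":-0.0006,"tz":0,"wx":0.02,"wy":0,"wz":-0.2,"claw":1}
  ]
}}

```text
clock: 7.8
tool_pos: [565.1, -25.9, 211.1]
ee_rot: [2.167, -2.128, 0.15]
ft_force: [-5.8, -3.2, 3.4]
grip_width: 0.114
```

{"fn": "play_rows", "kwargs": {
  "deltas": [
    {"tx":0,"ty":-0.0003,"tz":0,"wx":0.01,"wy":0,"wz":-0.09,"claw":1},
    {"tx":0,"ty":-0.0005,"tz":0,"wx":0.02,"wy":0,"wz":-0.16,"claw":1},
    {"tx":0,"ty":-0.0005,"tz":0,"wx":0.02,"wy":0,"wz":-0.16,"claw":1}
  ]
}}

```text
clock: 8.05
tool_pos: [565.5, -25.9, 211.1]
ee_rot: [2.17, -2.125, 0.15]
ft_force: [-5.6, -2.5, 4.5]
grip_width: 0.115
```

{"fn": "play_rows", "kwargs": {
  "deltas": [
    {"tx":0,"ty":-0.0002,"tz":0,"wx":0.01,"wy":0,"wz":-0.06,"claw":1},
    {"tx":0,"ty":-0.0004,"tz":0,"wx":0.02,"wy":0,"wz":-0.12,"claw":1},
    {"tx":0,"ty":-0.0004,"tz":0,"wx":0.02,"wy":0,"wz":-0.12,"claw":1}
  ]
}}

```text
clock: 8.3
tool_pos: [565.9, -25.9, 211.1]
ee_rot: [2.172, -2.123, 0.15]
ft_force: [-5.9, -3.8, 4.3]
grip_width: 0.113
```

{"fn": "play_rows", "kwargs": {
  "deltas": [
    {"tx":0,"ty":-0.0002,"tz":0,"wx":0.01,"wy":0,"wz":-0.06,"claw":1},
    {"tx":0,"ty":-0.0004,"tz":0,"wx":0.02,"wy":0,"wz":-0.12,"claw":1},
    {"tx":0,"ty":-0.0004,"tz":0,"wx":0.02,"wy":0,"wz":-0.12,"claw":1}
  ]
}}

```text
clock: 8.55
tool_pos: [566.3, -26.0, 211.1]
ee_rot: [2.175, -2.121, 0.151]
ft_force: [-6.5, -4.5, 4.1]
grip_width: 0.108
```

{"fn": "play_rows", "kwargs": {
  "deltas": [
    {"tx":0,"ty":-0.0002,"tz":0,"wx":0.01,"wy":0,"wz":-0.06,"claw":1},
    {"tx":0,"ty":-0.0003,"tz":0,"wx":0.01,"wy":0,"wz":-0.09,"claw":1},
    {"tx":0,"ty":-0.0003,"tz":0,"wx":0.01,"wy":0,"wz":-0.09,"claw":1}
  ]
}}

```text
clock: 8.8
tool_pos: [566.6, -26.0, 211.1]
ee_rot: [2.176, -2.119, 0.151]
ft_force: [-7.0, -3.6, 4.2]
grip_width: 0.109
```

{"fn": "play_rows", "kwargs": {
  "deltas": [
    {"tx":0,"ty":-0.0002,"tz":0,"wx":0.01,"wy":0,"wz":-0.06,"claw":1},
    {"tx":0,"ty":-0.0003,"tz":0,"wx":0.01,"wy":0,"wz":-0.09,"claw":1},
    {"tx":0,"ty":-0.0003,"tz":0,"wx":0.01,"wy":0,"wz":-0.09,"claw":1}
  ]
}}

```text
clock: 9.05
tool_pos: [566.9, -26.0, 211.1]
ee_rot: [2.178, -2.117, 0.151]
ft_force: [-6.4, -3.8, 4.4]
grip_width: 0.114
```

{"fn": "play_rows", "kwargs": {
  "deltas": [
    {"tx":0,"ty":-0.0002,"tz":0,"wx":0.01,"wy":0,"wz":-0.06,"claw":1},
    {"tx":0,"ty":-0.0003,"tz":0,"wx":0.01,"wy":0,"wz":-0.09,"claw":1},
    {"tx":0,"ty":-0.0003,"tz":0,"wx":0.01,"wy":0,"wz":-0.09,"claw":1}
  ]
}}

```text
clock: 9.3
tool_pos: [567.0, -26.0, 211.1]
ee_rot: [2.179, -2.115, 0.15]
ft_force: [-6.2, -5.3, 4.1]
grip_width: 0.111
```

```bash
python3 - <<'E'
from h import *
s=r.sense(); print(s['clock'],s['tool_pos'],s['ft_force'],s['ft_torque'])
k=r.get_calibration('wrist'); im=r.camera('wrist'); cv2.imwrite('pics/w4.png',cv2.resize(im[60:220,200:360,::-1],None,fx=3.5,fy=3.5,interpolation=2))
np.save('k4.npy',k,allow_pickle=True)
E
```

```text
9.3 [566.96597611 -26.0112554  211.08063726] [-6.21240892 -5.27261763  4.1231546 ] [-0.87246985  2.13289483 -0.64700306]
```

View pics/w4.png

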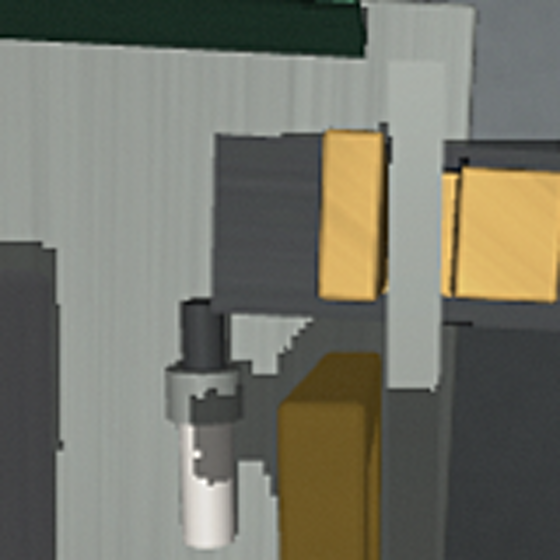

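```bash
python3 - <<'E'
from h import *
k=np.load('k4.npy',allow_pickle=True).item()
f=lambda x,y,z,n: print(n,np.round(ray('w',(200+x/3.5-.35,60+y/3.5-.35),z,k),1))
f(460,215,143,'nose back');f(381,215,190,'bp front');f(387,215,170.7,'bar back');f(443,215,170.7,'bar front');f(458,280,125,'slot front')
E
```

```text
nose back [ 560.2 -101.2  143. ]
bp front [572.7 -98.9 190. ]
bar back [572.2 -99.7 170.7]
bar front [ 564.  -100.   170.7]
slot front [559.4 -90.1 125. ]
```

At the back of the catch: the bar's rear is at x≈572.2 and the plate at 572.7. The last step also moved only half as far as commanded. Next I'll back off to mid slot and lower.

{"fn": "play_rows", "kwargs": {
  "deltas": [
    {"tx":0,"ty":0.0006,"tz":0,"wx":-0.03,"wy":0,"wz":0.2,"claw":1},
    {"tx":0,"ty":0.0013,"tz":0,"wx":-0.06,"wy":0,"wz":0.4,"claw":1},
    {"tx":0,"ty":0.0013,"tz":0,"wx":-0.06,"wy":0,"wz":0.4,"claw":1}
  ]
}}

```text
clock: 9.6
tool_pos: [566.5, -25.8, 211.3]
ee_rot: [2.173, -2.123, 0.152]
ft_force: [-4.6, -3.7, 3.1]
grip_width: 0.111
```

```bash
python3 - <<'E'
from rig import r
from plan import *
s=r.sense(); print(s['clock'],s['tool_pos'],s['ft_force'],s['ft_torque'])
rows((-.019,.14),[(-.019,t) for t in np.linspace(.125,0,9)])
E
```

```text
9.6 [566.52263395 -25.84754328 211.26720593] [-4.60908932 -3.72600192  3.09431924] [-0.8633004   1.22641712 -0.40425165]
[{"tx": 0.0009, "ty": 0.0, "tz": 0.0018, "wx": -0.0, "wy": -0.86, "wz": -0.0, "claw": 1}, {"tx": 0.0017, "ty": -0.0, "tz": 0.0037, "wx": 0.0, "wy": -1.75, "wz": -0.0, "claw": 1}, {"tx": 0.0026, "ty": 0.0, "tz": 0.0056, "wx": -0.0, "wy": -2.65, "wz": 0.0, "claw": 1}, {"tx": 0.0034, "ty": 0.0, "tz": 0.0075, "wx": 0.0, "wy": -3.55, "wz": -0.0, "claw": 1}, {"tx": 0.0042, "ty": 0.0, "tz": 0.0095, "wx": 0.0, "wy": -4.44, "wz": -0.0, "claw": 1}, {"tx": 0.0049, "ty": -0.0, "tz": 0.0114, "wx": 0.0, "wy": -5.34, "wz": -0.0, "claw": 1}, {"tx": 0.0057, "ty": 0.0, "tz": 0.0134, "wx": -0.0, "wy": -6.23, "wz": 0.0, "claw": 1}, {"tx": 0.0064, "ty": 0.0, "tz": 0.0153, "wx": 0.0, "wy": -7.13, "wz": -0.0, "claw": 1}, {"tx": 0.007, "ty": 0.0, "tz": 0.0173, "wx": 0.0, "wy": -8.02, "wz": -0.0, "claw": 1}]
```

{"fn": "play_rows", "kwargs": {
  "deltas": [
    {"tx":0,"ty":0.0003,"tz":0,"wx":0,"wy":0,"wz":0.1,"claw":1},
    {"tx":0,"ty":0.0003,"tz":0,"wx":0,"wy":0,"wz":0.1,"claw":1},
    {"tx":0,"ty":0.0003,"tz":0,"wx":0,"wy":0,"wz":0.1,"claw":1}
  ]
}}

```text
clock: 9.85
tool_pos: [566.3, -25.8, 211.3]
ee_rot: [2.171, -2.125, 0.152]
ft_force: [-3.2, -3.2, 3.9]
grip_width: 0.113
```

```bash
python3 - <<'E'
from h import *
s=r.sense(); print(s['clock'],s['tool_pos'],s['ft_force'],s['ft_torque'])
k=r.get_calibration('wrist'); im=r.camera('wrist')
# bar edges on row of keeper, grey vs brass by saturation
for y in (115,121,127):
    print(y,[tuple(int(v) for v in im[y,x]) for x in range(304,334,1)][:0])
    hs=cv2.cvtColor(im,cv2.COLOR_RGB2HSV)[y,290:345]; e=hs[:,1]>110
    ch=[290+i+.5 for i in range(54) if e[i]!=e[i+1]]; print(ch,[np.round(ray('w',(c,y),170.7,k)[0],1) for c in ch])
E
```

```text
9.85 [566.29724973 -25.84735374 211.26836029] [-3.21435335 -3.22496608  3.94198425] [-0.83198934  1.16162307 -0.3641993 ]
115 []
[309.5, 325.5] [np.float64(571.5), np.float64(563.2)]
121 []
[309.5, 325.5] [np.float64(571.4), np.float64(563.1)]
127 []
[309.5, 325.5] [np.float64(571.4), np.float64(563.1)]
```

{"fn": "play_rows", "kwargs": {
  "deltas": [
    {"tx":0.0009,"ty":0.0003,"tz":0.0018,"wx":0,"wy":-0.86,"wz":0.1,"claw":1},
    {"tx":0.0017,"ty":0.0005,"tz":0.0037,"wx":0,"wy":-1.75,"wz":0.15,"claw":1},
    {"tx":0.0026,"ty":0.0005,"tz":0.0056,"wx":0,"wy":-2.65,"wz":0.15,"claw":1},
    {"tx":0.0034,"ty":0.0005,"tz":0.0075,"wx":0,"wy":-3.55,"wz":0.15,"claw":1},
    {"tx":0.0034,"ty":0.0005,"tz":0.0075,"wx":0,"wy":-3.55,"wz":0.15,"claw":1}
  ]
}}

```text
clock: 10.32
tool_pos: [565.8, -30.4, 203.8]
ee_rot: [2.202, -2.162, 0.084]
ft_force: [-3.3, -2.6, 2.7]
grip_width: 0.116
```

{"fn": "play_rows", "kwargs": {
  "deltas": [
    {"tx":0.0008,"ty":0,"tz":0.002,"wx":0,"wy":-0.9,"wz":0,"claw":1},
    {"tx":0.0015,"ty":0,"tz":0.004,"wx":0,"wy":-1.8,"wz":0,"claw":1},
    {"tx":0.0021,"ty":0,"tz":0.006,"wx":0,"wy":-2.7,"wz":0,"claw":1},
    {"tx":0.0021,"ty":0,"tz":0.006,"wx":0,"wy":-2.7,"wz":0,"claw":1}
  ]
}}

```text
clock: 10.65
tool_pos: [565.8, -33.4, 198.2]
ee_rot: [2.225, -2.185, 0.033]
ft_force: [-3.8, -4.3, 3.7]
grip_width: 0.114
```

{"fn": "play_rows", "kwargs": {
  "deltas": [
    {"tx":0.0006,"ty":0,"tz":0.0018,"wx":0,"wy":-0.85,"wz":0,"claw":1},
    {"tx":0.0012,"ty":0,"tz":0.0034,"wx":0,"wy":-1.7,"wz":0,"claw":1},
    {"tx":0.0012,"ty":0,"tz":0.0034,"wx":0,"wy":-1.7,"wz":0,"claw":1}
  ]
}}

```text
clock: 10.9
tool_pos: [566.1, -34.6, 195.7]
ee_rot: [2.241, -2.2, 0.001]
ft_force: [-5.2, -3.4, 5.2]
grip_width: 0.107
```

```bash
python3 - <<'E'
from h import *
s=r.sense(); print(s['clock'],s['tool_pos'],s['ee_rot'],s['ft_force'],s['ft_torque'])
k=r.get_calibration('wrist'); im=r.camera('wrist'); cv2.imwrite('pics/w5.png',cv2.resize(im[40:240,200:400,::-1],None,fx=3,fy=3,interpolation=2))
E
```

```text
10.9 [566.08940966 -34.61155689 195.66577938] [ 2.24145460e+00 -2.19977518e+00  1.25190283e-03] [-5.21829794 -3.41569184  5.21159952] [-1.36496658  1.67109877 -0.13354051]
```

View pics/w5.png

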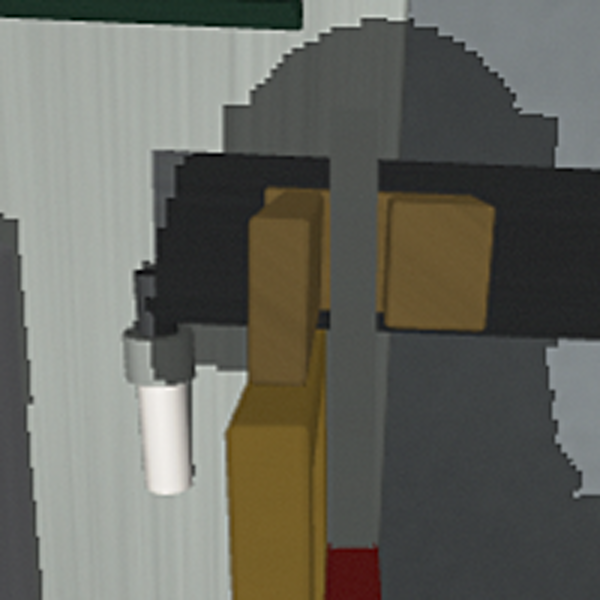

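The bar is down in the slot between the nose (col 388 onward) and the back plate (250–322). I'll ease the gate back onto the nose before letting go.

{"fn": "play_rows", "kwargs": {
  "deltas": [
    {"tx":0,"ty":0.0005,"tz":0,"wx":0,"wy":0,"wz":0.15,"claw":1},
    {"tx":0,"ty":0.001,"tz":0,"wx":0,"wy":0,"wz":0.3,"claw":1},
    {"tx":0,"ty":0.001,"tz":0,"wx":0,"wy":0,"wz":0.3,"claw":1}
  ]
}}

```text
clock: 11.2
tool_pos: [565.3, -34.6, 195.7]
ee_rot: [2.236, -2.205, 0.003]
ft_force: [-4.3, -4.1, 5.6]
grip_width: 0.113
```

{"fn": "play_rows", "kwargs": {
  "deltas": [
    {"tx":0,"ty":0.0003,"tz":0,"wx":0,"wy":0,"wz":0.1,"claw":1},
    {"tx":0,"ty":0.0005,"tz":0,"wx":0,"wy":0,"wz":0.15,"claw":1},
    {"tx":0,"ty":0.0005,"tz":0,"wx":0,"wy":0,"wz":0.15,"claw":1}
  ]
}}

```text
clock: 11.45
tool_pos: [564.9, -34.5, 195.7]
ee_rot: [2.233, -2.207, 0.003]
ft_force: [-3.9, -4.1, 6.6]
grip_width: 0.111
```

{"fn": "play_rows", "kwargs": {
  "deltas": [
    {"tx":0,"ty":0.0003,"tz":0,"wx":0,"wy":0,"wz":0.1,"claw":1},
    {"tx":0,"ty":0.0005,"tz":0,"wx":0,"wy":0,"wz":0.15,"claw":1},
    {"tx":0,"ty":0.0005,"tz":0,"wx":0,"wy":0,"wz":0.15,"claw":1}
  ]
}}

```text
clock: 11.7
tool_pos: [564.6, -34.5, 195.7]
ee_rot: [2.231, -2.21, 0.004]
ft_force: [-2.2, -5.1, 4.8]
grip_width: 0.111
```

{"fn": "play_rows", "kwargs": {
  "deltas": [
    {"tx":0,"ty":0.0002,"tz":0,"wx":0,"wy":0,"wz":0.06,"claw":1},
    {"tx":0,"ty":0.0003,"tz":0,"wx":0,"wy":0,"wz":0.1,"claw":1},
    {"tx":0,"ty":0.0003,"tz":0,"wx":0,"wy":0,"wz":0.1,"claw":1}
  ]
}}

```text
clock: 11.95
tool_pos: [564.6, -34.5, 195.7]
ee_rot: [2.229, -2.212, 0.005]
ft_force: [-1.4, -4.3, 3.8]
grip_width: 0.117
```

The force is falling and the tool has stalled, so the bar is resting on the nose. I'll let go gently and rise.

{"fn": "play_rows", "kwargs": {
  "deltas": [
    {"tx":0,"ty":0,"tz":0,"wx":0,"wy":0,"wz":0,"claw":0.75},
    {"tx":0,"ty":0,"tz":0,"wx":0,"wy":0,"wz":0,"claw":0.7},
    {"tx":0,"ty":0,"tz":0,"wx":0,"wy":0,"wz":0,"claw":0.6},
    {"tx":0,"ty":0,"tz":0,"wx":0,"wy":0,"wz":0,"claw":0.4},
    {"tx":0,"ty":0,"tz":0,"wx":0,"wy":0,"wz":0,"claw":0},
    {"tx":0,"ty":0,"tz":0,"wx":0,"wy":0,"wz":0,"claw":0},
    {"tx":0,"ty":0,"tz":0,"wx":0,"wy":0,"wz":0,"claw":0},
    {"tx":0,"ty":0,"tz":0,"wx":0,"wy":0,"wz":0,"claw":0}
  ]
}}

```text
clock: 12.62
tool_pos: [564.1, -33.5, 195.3]
ee_rot: [2.229, -2.213, 0.002]
ft_force: [0.8, -0.3, 0.2]
grip_width: 0.5
```

{"fn": "play_rows", "kwargs": {
  "deltas": [
    {"tx":0,"ty":0,"tz":-0.01,"wx":0,"wy":0,"wz":0,"claw":0},
    {"tx":0,"ty":0,"tz":-0.03,"wx":0,"wy":0,"wz":0,"claw":0},
    {"tx":0,"ty":0,"tz":-0.06,"wx":0,"wy":0,"wz":0,"claw":0},
    {"tx":0,"ty":0,"tz":-0.1,"wx":0,"wy":0,"wz":0,"claw":0},
    {"tx":0,"ty":0,"tz":-0.12,"wx":0,"wy":0,"wz":0,"claw":0},
    {"tx":0,"ty":0,"tz":-0.12,"wx":0,"wy":0,"wz":0,"claw":0}
  ]
}}

```text
clock: 13.12
tool_pos: [565.8, -34.0, 322.3]
ee_rot: [-2.224, 2.209, -0.014]
ft_force: [-0.3, -0.2, 0.9]
grip_width: 0.501
```

```bash
python3 - <<'E'
from h import *
s=r.sense(); print(s['clock'],s['tool_pos'],s['ft_force'])
im=r.camera('wrist'); cv2.imwrite('pics/w6.png',im[:,:,::-1])
E
```

```text
13.1167 [565.83641736 -34.0235435  322.26747448] [-0.26859233 -0.2034903   0.854014  ]
```

View pics/w6.png

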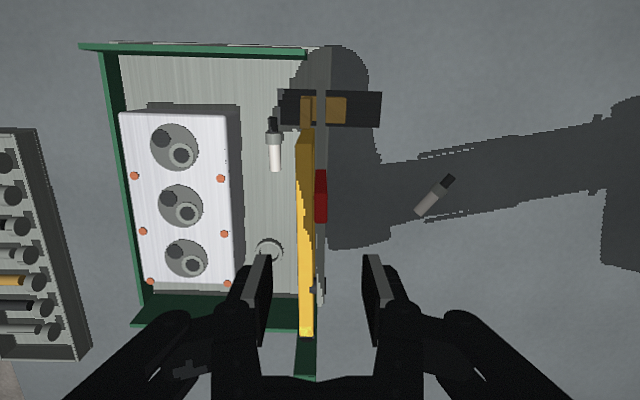

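The gate stays shut, with the bar (col 321) behind the nose and nothing held. I'll hand it in.

```bash
python3 -c "
from rig import r
print(r.close_job(), r.sense()['clock'])"
```

```text
the job is handed in; nothing more can be done
the job is handed in; nothing more can be done
```

The gate is shut and latched, and I handed the job in at about 13 s on the clock; the hand-in gave no verdict.

- **What I did:** I gripped the red tab and lifted the bar about 0.14 rad while the gate was still ajar. I then swung the gate over the striker and stepped in by 0.2–0.6 mm until the bar reached the back plate. After backing off into the slot I lowered the bar, eased the gate back onto the nose, then opened the gripper and rose clear.
- **Final check:** in the last wrist picture the gate is shut with the bar lying behind the striker nose, the gripper is clear of it, and plug_a, plug_b and the seat ring look undisturbed. The other things were out of that picture and I did not check them afterwards. The wrist force after rising was about 1 N.
- **Bar fully down:** I judged this from the tool height, 195.7 mm when lowered against 195.7 mm at the first grip, and from the picture. I could not read the joint directly.
- **Keeper load:** I did not measure it directly. Wrist force stayed around 9 N or less, and most of that was the hinge spring. The back-plate contact was faint: about 0.5 mm of gap by camera, and a tool step that stalled half way rather than a clear force jump.

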